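Touch off the quill with the inner fine-feed knob and lock it

ROBOT

A 7-joint arm with a two-finger parallel gripper is mounted at the origin on the work surface. World frame = base frame: x ahead of the robot, y to its left, z up, the work surface at z = 0. Lengths are in m, angles in rad, forces in N, time in s.
With the tool pointing down it reaches from about 0.425 to 0.925 m from the base axis. Payload 6.8 kg.
Tool frame: the origin (TCP) lies on the centre line of the jaws, within the pads' length; the fingertips stand 19 mm ahead of it and the grasp point (between the pads) is the TCP (bot.tcp_to_tips is the distance from the TCP to the fingertips, in m); x points along the fingers, y is the direction in which the jaws open and shut, and the axes are right-handed (so a half turn about x gives the same grasp; the last joint's range is limited). The gripper opens to 85 mm and grips with 20 to 120 N. Pads are 22 mm wide; open, the fingers measure 114 mm over their backs; the gripper's body (76 mm by 85 mm) begins 54 mm behind the grasp point. The pads swing forward as they close: fully open they stand 13 mm farther back than shut.
Start: joints at [1.026, 0.477, 0.022, 1.555, -0.011, 1.109, -0.083], TCP at [0.286, -0.612, 0.25] pointing down, gripper open.
Joint ranges: [-2.96, 2.96], [-0.34, 2.1], [-1.41, 1.46], [0.24, 2.44], [-1.37, 4.51], [0.17, 1.92], [-2.96, 2.96]. Speed limits (rad/s): [2.39, 2.39, 3.14, 3.14, 3.14, 3.14, 3.14].

INTERFACE

Orientations are given as a unit quaternion [w, x, y, z].
In Python, from station import status, eyes, bot gives the robot as it stands.
- The arm moves only by the tool apply_moves, never from a script. Its arguments are lists of equal length, an entry for each row: "travel": the shift along the tool's x, y, z in cm, a list of three; "turn": the turn, a rotation vector about the tool's x, y, z in rad, a list of three; "grip": the closure, from 0 (fully open) to 1 (shut). In form: {"travel": [[tx, ty, tz], ...], "turn": [[wx, wy, wz], ...], "grip": [grip, ...]}. A call has 1 to 8 rows; each row shifts and turns the pose as measured when the row begins, along the tool's axes as they then stand; what a row does not reach is not made up. A row lasts 1/12 s, in which the tool goes at most 41.7 mm and 7.16 degrees, less where a joint would pass 70% of its speed; a pose out of reach is approached as far as the arm can. A call is refused whole if a number of a shift passes 4.17 or a number of a turn 0.125, either way. A call with a gripper value outside its range is refused whole. The fingers move at their own pace and stop on an object; "newtons" is the grip in N (left out, the last holds). Time passes only in rows, so rows that do not move let the fingers close. It gives the time, the measured TCP pose, the force and the opening at its end, in the units of the state.
- status.get_obs(): the state, without advancing time (a new reading comes with each control period).
- eyes.read_camera(name): name is "side" or "top" or "wrist"; returns the picture (400x640x3 uint8, red, green, blue); there is no depth.
- eyes.calibration(name): a dict with "intrinsics" (3x3 intrinsics, pixels), "xyz" and "attitude" of the camera in the world; the wrist camera has in their place "T_tool_cam" (4x4, takes a point from camera to tool coordinates, whose origin is the TCP and whose axes are the tool frame's). Camera axes: x right, y down, z forward; pixel columns grow to the right and rows downward; lengths in m; the calibration is good to about 2 mm. A picture is of the moment at which its call begins: read the wrist's pose just before it. calibration takes no time and is no camera call.
- bot.hand_in(): hands the job in, once; it reports no verdict.
Trained networks look in the newest picture that a camera, given by its name, has taken for a name from the list of things; names that differ only in an ending like _2 or _b are one class to them, and where a whole thing is asked for, a point or a joint stands for the part that bears it (a point fixed in the world has none). Each returns a list of dicts, best first, with "score" (0 to 1); they miss things now and then, are a little off and sometimes report something else, mostly with a low value. They report only what shows in the picture. A call takes as long as a camera call.
- eyes.masks_of(thing, camera): "region" (400x640 bool, what is visible of it) and "rect" ([left, top, right, bottom] in pixels, round what is visible of it).
The state is a dict: "t": time; "q": joint angles; "joint_vel": joint speeds; "joint_torque": joint torques, N m; "eef_pos": TCP position; "tool_rot": TCP orientation; "contact_force": force on the tool from outside, world axes, zero at the start; "torque": the same for the moment, N m; "gripper_width": opening from 0.0 (shut) to 1.0 (fully open).
Only numpy, scipy, OpenCV 4.12 (cv2) and the standard library are available. Lean on these libraries where they do the work, as an engineer would, in place of code of your own. Each camera call takes 0.05 s, during which the arm holds its last target. There are 200 camera calls.

TASK

On the green touch-off stand, turn only the small inner knob clockwise to feed the quill down until its sprung foot bears snugly on the plate in the vise, with about 10 newtons and never more than 20, without shifting the wide zero-set ring around the knob. Then swing the clamping lever counterclockwise (seen from above) all the way to its stop to lock the quill, let go, and leave the things lying about alone.

Things in the scene. Friction and masses are not known exactly. Their poses are not given: they have to be found in the camera images.
- stand: Fixed green stand. Origin: centre of the underside of its base (240 x 320 x 20 mm), on the table; z up, y along the base's long side. Its head is a beam along y, flat top 195 mm above the table. The concentric knobs stand on it at local y = -60 mm, the lever's pivot at +70 mm. Below the knobs a sprung foot hangs 6 to 14 mm above a plate in a vise; that gap differs each time and is not measured.
- knob_center (a point): Centre (on the vertical axis, half-way up) of the inner fine-feed knob: round knurled steel, 32 mm in diameter, free from 13 mm below this point (the ring's top face, 209 mm above the table) to 13 mm above it. It stays at its height as it turns. Keep the fingertips a few mm above the ring.
- fine_knob (a joint): Angle of the inner knob, rad: 0 at the start, clockwise from above to 3.0. One rad feeds the quill down 8 mm. Turning takes 0.17 N m of friction plus 0.008 N m per newton on the foot: 4 N at first touch, then 32 N per rad, so 10 N comes 0.19 rad past touch with 0.08 N m more moment. It stays where left; at rest friction leaves an offset in the felt moment, much the same after equal small steps.
- quill: Steel quill, a vertical cylinder 34 mm in diameter under the head, right below the knobs. Origin on its axis at its lower end, 18 mm above the underside of its sprung foot (a 20 mm disc on a 10 mm stem) while the foot is free. It moves straight down with the inner knob; the foot yields upwards into it when it bears on the plate.
- ring_mark (a point): Index mark on the outer zero-set ring: an aluminium ring 72 mm in diameter and 12 mm high round the foot of the inner knob, on the same axis, top face 209 mm above the table. This point lies on the top face, 34 mm from the axis. The ring turns easily (0.04 N m), starts at any of many angles and must stay as it is.
- lock_lever (a joint): Angle of the clamping lever, rad: 0 to 0.15 at the start (unlocked), grows counterclockwise seen from above, 1.1 at the stop (locked). Takes 0.25 N m (about 3.5 N at the post) and stays where it is left.
- lever_post (a point): Half-way up the lever's upright round black handle post, 16 mm in diameter, 75 mm from the lever's axis. The post is free from 15 mm below this point (the top of the flat lever arm, 215 mm above the table) to 20 mm above it. The arm, 12 mm wide, runs from here to the pivot.
- lever_pivot (a point): Point on the lever's vertical axis, at the height of lever_post. The pivot's hub, 28 mm in diameter, ends 14 mm below this point.
- offcut: Bystander: aluminium plate 100 x 70 x 25 mm lying on the table; origin at the centre of its underside.
- chuck: Bystander: steel drill chuck standing on the table, 50 mm in diameter, 66 mm high; origin at the centre of its underside.
- tray: Bystander: black open tray 220 x 110 x 30 mm on the table; origin at the centre of its underside.
- brush: Bystander: bench brush lying on the table.

How it is judged:
On the way, in this order (a step that is already met when the one before it is completed fails the run):
1. the foot bears on the plate with 5.5 to 17 N, fed down by the inner knob (contact force between quill and anything else between 5.5 and 17 N and value of joint fine_knob above 0.6 rad), for 0.3 s.
2. the clamping lever is swung to its stop (value of joint lock_lever above 0.98 rad), for 0.2 s.
At the end, for the whole second after the job is handed in: The foot bears on the plate with 5.5 to 17 N, the lever stands within 0.12 rad of its stop, and the zero-set ring's mark is within 3 mm (about 5 degrees) of where it was (all of step 1 and value of joint lock_lever above 0.98 rad and distance of ring_mark from where it was at the start of the episode below 0.003 m); the robot touches nothing.
It fails at once if the foot is forced onto the plate with more than 22 N (contact force between quill and anything else above 22 N).
It fails at once if the zero-set ring is shifted: its mark moves more than 3 mm (distance of ring_mark from where it was at the start of the episode above 0.003 m).
It fails at once if a bystander is moved more than 20 mm (distance of any of offcut, chuck, tray, brush from where it was at the start of the episode above 0.02 m).
It also fails if it takes over 72 s, if anything falls off the work surface, if the arm or the gripper's body presses on something with over 40 N, if the wrist force passes 120 N, or if a joint passes its speed limit or range.

## Working session

There is one attempt and no reset: what is moved stays moved. The work goes in short steps, Python scripts to look and compute and a tool call to move; the robot and the scene stay as the last step left them, time stands still between calls to the robot, and variables do not carry over. Pictures are saved under pics/ and viewed, about 8 in all and at most 12, crops included, and the job is handed in when it is done.

Besides the shell and the picture viewer there is one more tool, called after ">>>" as a command line: name --argument value ..., lists and objects as JSON in quotes. apply_moves: Moves the arm, as the interface text tells. Its arguments: {"type":"object","properties":{"travel":{"type":"array"},"turn":{"type":"array"},"grip":{"type":"array"},"newtons":{"type":"number"}},"required":["travel","turn","grip"]}

```bash
mkdir -p pics; ls; cat > h.py <<'E'
import numpy as np, cv2
from scipy.spatial.transform import Rotation as R
from station import status, eyes, bot
def rot(q): return R.from_quat([q[1],q[2],q[3],q[0]])
def cam(name, obs=None):
    c=eyes.calibration(name); K=np.array(c["intrinsics"])
    if name=="wrist":
        T=np.array(c["T_tool_cam"]); Rt=rot(obs["tool_rot"]).as_matrix()
        return K, Rt@T[:3,:3], Rt@T[:3,3]+np.array(obs["eef_pos"])
    a=np.array(c["attitude"]); Rm=a if a.shape==(3,3) else rot(a).as_matrix()
    return K,Rm,np.array(c["xyz"])
def onplane(C,uv,z):
    K,Rm,p=C; d=Rm@np.linalg.solve(K,[uv[0],uv[1],1]); return p+d*(z-p[2])/d[2]
def proj(C,P):
    K,Rm,p=C; v=K@(Rm.T@(np.array(P)-p)); return v[:2]/v[2]
def shot(name,fn):
    o=status.get_obs(); im=eyes.read_camera(name); cv2.imwrite(fn,im[:,:,::-1]); return o,im
E
python3 - <<'E'
from h import *
print(status.get_obs())
for n in("top","side"):
    shot(n,f"pics/{n}0.png"); print(eyes.calibration(n)); C=cam(n)
    for t,z in(("knob_center",.235),("ring_mark",.209),("lever_post",.25),("stand",.195),("quill",.1)):
        for m in eyes.masks_of(t,n)[:2]:
            ys,xs=np.nonzero(m["region"]); print(n,t,round(m["score"],2),m["rect"],onplane(C,(xs.mean(),ys.mean()),z).round(3))
print(bot.tcp_to_tips, eyes.calibration("wrist"))
E
cd pics; python3 -c "
import cv2,numpy as np
cv2.imwrite('both.png',np.vstack([cv2.imread('top0.png'),cv2.imread('side0.png')])[:, :])"
python3 -c "
import cv2
a=cv2.imread('pics/both.png');print(a.shape);cv2.imwrite('pics/both2.png',cv2.resize(a,(480,600)))"
```

```text
pics
{'t': 0.0, 'q': array([ 1.02586954,  0.47782988,  0.02236565,  1.55647908, -0.0115138 ,
        1.10928528, -0.08314209]), 'joint_vel': array([-6.98112157e-04, -2.21989043e-03, -1.18311342e-05,  2.77962256e-04,
        2.59006800e-04, -2.10048773e-03,  3.41792945e-04]), 'joint_torque': array([-9.80724035e-04, -5.96456945e+01,  1.60768602e+00, -2.81200325e+01,
        1.24619779e-02,  9.22837498e-03, -5.65417895e-05]), 'eef_pos': array([ 0.28530594, -0.61111217,  0.24929455]), 'tool_rot': array([-0.15256534, -0.6901197 , -0.15383323,  0.69050269]), 'contact_force': array([ 0.12615694,  0.52606507, -0.00959338]), 'torque': array([0.01004842, 0.03224393, 0.03329125]), 'gripper_width': 1.0033262126951836}
{'intrinsics': array([[457.9083714 ,   0.        , 315.81022448],
       [  0.        , 457.9083714 , 206.73977448],
       [  0.        ,   0.        ,   1.        ]]), 'xyz': array([0.42782318, 0.00983849, 1.66637083]), 'attitude': array([ 0.02608342, -0.69690065,  0.71629143, -0.02399428])}
top ring_mark 0.8 [306.4, 205.8, 328.2, 226.8] [0.509 0.007 0.209]
top lever_post 0.56 [2
[... 718 characters left out ...]
02.4] [0.444 0.25  0.195]
side stand 0.28 [176.4, 318.0, 277.4, 384.2] [0.423 0.611 0.195]
side quill 0.3 [267.6, 201.4, 300.5, 216.4] [0.649 0.005 0.1  ]
0.019 {'intrinsics': array([[296.74509264,   0.        , 325.88509444],
       [  0.        , 296.74509264, 202.29895055],
       [  0.        ,   0.        ,   1.        ]]), 'T_tool_cam': array([[ 3.69441319e-05, -2.88730806e-01,  9.57410320e-01,
        -1.23918704e-01],
       [ 9.99999879e-01, -4.58421972e-04, -1.76836065e-04,
         4.79438959e-04],
       [ 4.89955947e-04,  9.57410211e-01,  2.88730755e-01,
        -7.24553188e-02],
       [ 0.00000000e+00,  0.00000000e+00,  0.00000000e+00,
         1.00000000e+00]])}
(800, 640, 3)
```

View pics/top0.png

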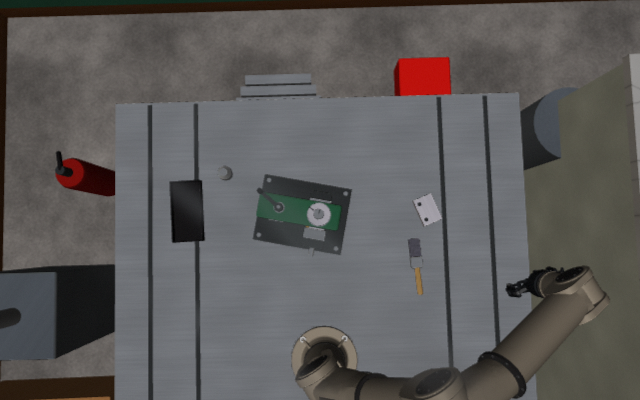

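The top view shows the stand in the middle, with the knob and ring at about (319,213), the lever pivot at (279,207), and the post at the upper left at about (261,191). The bystanders are well clear. Next I'll fly over for a close wrist view.

```bash
python3 - <<'E'
from h import *
C=cam("top");o=status.get_obs()
k=onplane(C,(319,213),.225);p=onplane(C,(279,207),.216);l=onplane(C,(261,191),.25)
print("knob",k,"piv",p,"post",l, np.linalg.norm(k-p),np.linalg.norm(l-p))
Rt=rot(o["tool_rot"]).as_matrix();print(Rt.round(3))
for tgt in (k,(k+p)/2):
    d=np.array([tgt[0],tgt[1],.36])-o["eef_pos"]; print("world",d.round(3),"tool cm",(Rt.T@d*100).round(2))
E
```

```text
knob [0.51008866 0.00318952 0.225     ] piv [0.5331784  0.12961636 0.216     ] post [0.58212434 0.18170661 0.25      ] 0.12883276376211822 0.07915237648093172
[[-0.     0.423 -0.906]
 [-0.    -0.906 -0.423]
 [-1.     0.     0.   ]]
world [0.225 0.615 0.11 ] tool cm [-10.97 -46.21 -46.35]
world [0.236 0.678 0.11 ] tool cm [-10.97 -51.45 -50.07]
```

>>> apply_moves --travel '[[-1.4,0,0],[-1.4,0,0],[-1.4,0,0],[-1.4,0,0],[-1.4,0,0],[-1.4,0,0],[-1.4,0,0],[-1.4,0,0]]' --turn '[[-0.12,0,0],[-0.12,0,0],[-0.12,0,0],[-0.12,0,0],[-0.12,0,0],[-0.12,0,0],[-0.12,0,0],[-0.12,0,0]]' --grip '[0,0,0,0,0,0,0,0]'

```text
t: 1.27
eef_pos: [0.2847, -0.6097, 0.3625]
tool_rot: [0.461, 0.534, 0.467, -0.533]
contact_force: [0.4, 0.1, 0.1]
gripper_width: 1.0
```

>>> apply_moves --travel '[[0,0,0],[0,0,0],[0,0,0],[0,0,0],[0,0,0],[0,0,0],[0,0,0]]' --turn '[[-0.12,0,0],[-0.12,0,0],[-0.12,0,0],[-0.12,0,0],[-0.12,0,0],[-0.12,0,0],[-0.12,0,0]]' --grip '[0,0,0,0,0,0,0]'

```text
t: 1.85
eef_pos: [0.285, -0.6113, 0.3687]
tool_rot: [0.646, 0.286, 0.647, -0.287]
contact_force: [-0.3, -0.1, -0.1]
gripper_width: 1.002
```

```bash
cat >> h.py <<'E'
def to(P,o=None):
    o=o or status.get_obs(); Rt=rot(o["tool_rot"]).as_matrix()
    print("tcp",np.round(o["eef_pos"],4),"tool cm",(Rt.T@(np.array(P)-o["eef_pos"])*100).round(2),"downtilt",Rt[:,0].round(4),"y",Rt[:,1].round(3),"q",np.round(o["q"],2),"t",o["t"])
E
python3 - <<'E'
from h import *
to([.50,.04,.37])
E
```

```text
tcp [ 0.285  -0.6113  0.3687] tool cm [ -0.23  59.69 -33.79] downtilt [-0.0013 -0.0012 -1.    ] y [ 0.741  0.672 -0.002] q [ 1.27  0.42 -0.33  1.38  0.14  1.36  1.67] t 1.85
```

>>> apply_moves --travel '[[0,3.4,-1.93],[0,3.4,-1.93],[0,3.4,-1.93],[0,3.4,-1.93],[0,3.4,-1.93],[0,3.4,-1.93],[0,3.4,-1.93],[0,3.4,-1.93]]' --turn '[[0,0,0],[0,0,0],[0,0,0],[0,0,0],[0,0,0],[0,0,0],[0,0,0],[0,0,0]]' --grip '[0,0,0,0,0,0,0,0]'

```text
t: 2.52
eef_pos: [0.3784, -0.312, 0.3647]
tool_rot: [0.644, 0.288, 0.646, -0.292]
contact_force: [0.8, -1.0, -0.9]
gripper_width: 1.004
```

>>> apply_moves --travel '[[0,3.4,-1.93],[0,3.4,-1.93],[0,3.4,-1.93],[0,3.4,-1.93],[0,3.4,-1.93],[0,3.4,-1.93],[0,3.4,-1.93],[0,3.4,-1.93]]' --turn '[[0,0,0],[0,0,0],[0,0,0],[0,0,0],[0,0,0],[0,0,0],[0,0,0],[0,0,0]]' --grip '[0,0,0,0,0,0,0,0]'

```text
t: 3.18
eef_pos: [0.4807, -0.001, 0.3654]
tool_rot: [0.647, 0.287, 0.642, -0.295]
contact_force: [0.7, -0.2, -0.1]
gripper_width: 0.999
```

```bash
python3 - <<'E'
from h import *
to([.50,.04,.37])
E
```

```text
tcp [ 0.4807 -0.001   0.3654] tool cm [-0.51  4.15 -1.79] downtilt [ 0.002  -0.0122 -0.9999] y [ 0.75   0.661 -0.007] q [ 0.62  0.12 -0.81  1.81  0.11  1.25  0.5 ] t 3.1833
```

>>> apply_moves --travel '[[0,2,-0.9],[0,2,-0.9],[0,0,0],[0,0,0]]' --turn '[[0,0,0],[0,0,0],[0,0,0],[0,0,0]]' --grip '[0,0,0,0]'

```text
t: 3.52
eef_pos: [0.4999, 0.0524, 0.3665]
tool_rot: [0.65, 0.284, 0.644, -0.288]
contact_force: [1.2, -1.5, 0.5]
gripper_width: 1.001
```

```bash
python3 - <<'E'
from h import *
o,im=shot("wrist","pics/w1.png"); C=cam("wrist",o); to([.51,.003,.3],o)
for t,z in(("knob_center",.222),("ring_mark",.209),("fine_knob",.235),("lever_post",.23),("lever_pivot",.215),("stand",.195)):
    for m in eyes.masks_of(t,"wrist")[:2]:
        ys,xs=np.nonzero(m["region"]); print(t,round(m["score"],2),m["rect"],(xs.mean(),ys.mean()),onplane(C,(xs.mean(),ys.mean()),z).round(3))
E
```

```text
tcp [0.4999 0.0524 0.3665] tool cm [ 6.69 -2.57  4.26] downtilt [ 0.006  -0.0082 -0.9999] y [ 0.74   0.673 -0.001] q [ 0.52  0.17 -0.85  1.76  0.15  1.26  0.38] t 3.5167
knob_center 0.82 [279.6, 211.7, 315.7, 251.8] (np.float64(298.0273127753304), np.float64(231.95066079295154)) [0.505 0.004 0.222]
ring_mark 0.67 [267.2, 192.7, 339.0, 259.0] (np.float64(301.15959004392386), np.float64(220.24670571010247)) [0.502 0.011 0.209]
fine_knob 0.6 [280.1, 211.8, 317.2, 250.7] (np.float64(298.14981949458485), np.float64(232.03700361010831)) [0.503 0.009 0.235]
fine_knob 0.25 [390.0, 136.2, 528.5, 165.1] (np.float64(455.3159351522341), np.float64(148.09213127718465)) [0.551 0.157 0.235]
lever_post 0.66 [391.2, 135.0, 529.5, 167.9] (np.float64(455.82132908873854), np.float64(148.02626343016314)) [0.553 0.159 0.23 ]
lever_pivot 0.92 [217.4, 27.3, 531.0, 278.2] (np.float64(355.2412466447957), np.float64(154.99695794810617)) [0.496 0.095 0.215]
stand 0.65 [215.3, 30.9, 529.6, 278.1] (np.float64(355.27572920742904), np.float64(154.99127058186087)) [0.499 0.094 0.195]
```

View pics/w1.png

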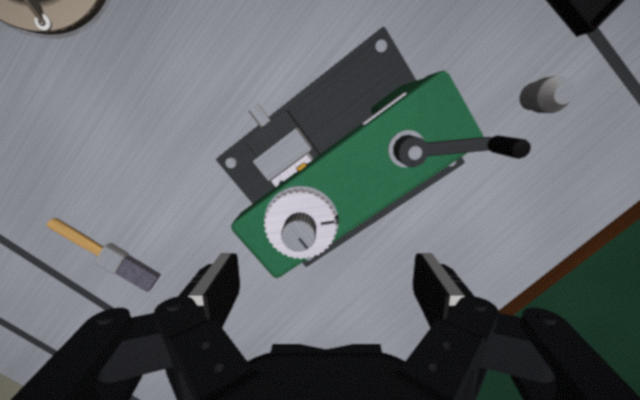

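The wrist view shows the knob's top disc at about (299,238), the ring centre at about (301,222) with its mark at (330,222), the lever pivot at (415,152), and the post's top at about (520,148). I'll move over the knob for a closer look.

```bash
cat >> h.py <<'E'
def level(o=None):
    o=o or status.get_obs(); Rt=rot(o["tool_rot"]).as_matrix(); a=Rt[:,0]
    w=np.cross(a,[0,0,-1]); print("level turn",(Rt.T@w).round(4))
E
python3 - <<'E'
from h import *
o=status.get_obs();C=cam("wrist",o)
print("pivot",onplane(C,(415,152),.216),"post",onplane(C,(519,148),.25), "knob", onplane(C,(299,238),.235),onplane(C,(301,222),.209))
to([.506,.005,.31],o); level(o)
E
```

```text
pivot [0.53444542 0.13167248 0.216     ] post [0.58325925 0.18609409 0.25      ] knob [0.50682924 0.00272384 0.235     ] [0.50276593 0.00705612 0.209     ]
tcp [0.4998 0.0502 0.3665] tool cm [ 5.69 -2.56  3.71] downtilt [ 0.0061 -0.009  -0.9999] y [ 0.743  0.669 -0.001] q [ 0.52  0.17 -0.84  1.76  0.15  1.26  0.38] t 3.8667
level turn [-0.      0.0108  0.0015]
```

>>> apply_moves --travel '[[1.5,-0.8,1.2],[1.5,-0.8,1.2],[1.5,-0.7,1.0],[1.0,-0.3,0.3],[0,0,0]]' --turn '[[0,0.01,0],[0,0,0],[0,0,0],[0,0,0],[0,0,0]]' --grip '[0,0,0,0,0]'

```text
t: 4.28
eef_pos: [0.5058, 0.0012, 0.3112]
tool_rot: [0.647, 0.289, 0.644, -0.289]
contact_force: [-2.0, 0.8, -0.9]
gripper_width: 1.002
```

```bash
python3 - <<'E'
from h import *
o,im=shot("wrist","pics/w2.png"); C=cam("wrist",o); to([.506,.005,.31],o); level(o)
for t,z in(("knob_center",.235),("ring_mark",.209)):
    for m in eyes.masks_of(t,"wrist")[:1]:
        c,_=cv2.findContours(m["region"].astype(np.uint8),0,1); c=max(c,key=cv2.contourArea)
        ys,xs=np.nonzero(m["region"]); print(t,round(m["score"],2),m["rect"],cv2.fitEllipse(cv2.convexHull(c)))
        for p in((.506,.005),):
            print(proj(C,(*p,z)))
for z,r in((.235,.016),(.209,.036)):
    for p,col in(((.506,.005),(255,0,0)),):
        pts=np.array([proj(C,(p[0]+r*np.cos(a),p[1]+r*np.sin(a),z)) for a in np.linspace(0,6.283,60)])
        cv2.polylines(im,[pts.round().astype(int)],True,col,1)
cv2.imwrite("pics/w2a.png",cv2.resize(im[150:400,150:500],None,fx=2,fy=2,interpolation=cv2.INTER_CUBIC)[:,:,::-1])
E
```

```text
tcp [0.5058 0.0012 0.3112] tool cm [ 0.11  0.27 -0.27] downtilt [ 0.003  -0.0025 -1.    ] y [0.746 0.666 0.001] q [ 0.58  0.22 -0.81  1.84  0.18  1.15  0.44] t 4.2833
level turn [-0.      0.0039 -0.0006]
knob_center 0.85 [308.2, 185.3, 351.8, 235.8] ((329.77386474609375, 210.5005340576172), (45.4296760559082, 51.1144905090332), 5.913705348968506)
[331.20706888 215.75779891]
ring_mark 0.98 [285.4, 160.0, 378.3, 246.0] ((330.1260986328125, 201.05560302734375), (88.02255249023438, 94.27210235595703), 82.66727447509766)
[330.65351958 204.84209719]
```

View pics/w2a.png

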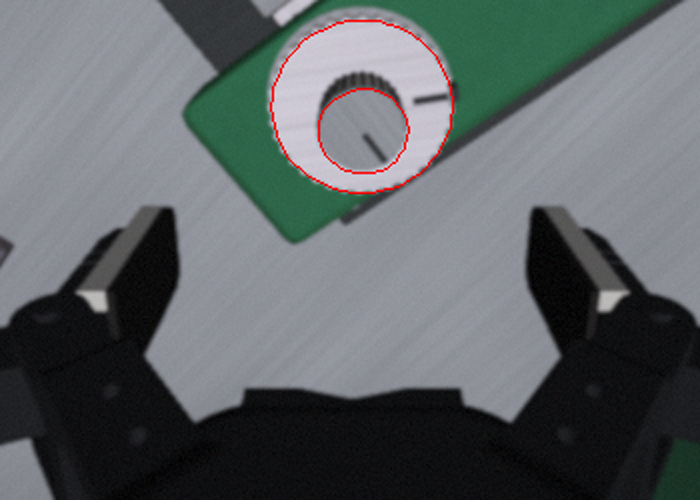

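The red overlay circles at (0.506, 0.005) match the knob's top disc and the ring edge to within about 1 px, so that position is good. Now I'll descend.

>>> apply_moves --travel '[[1.5,0.15,-0.15],[2.0,0.1,-0.1],[2.0,0,0],[0.8,0,0],[0,0,0]]' --turn '[[0,0.004,0],[0,0,0],[0,0,0],[0,0,0],[0,0,0]]' --grip '[0,0,0.2,0.3,0.35]' --newtons 50

```text
t: 4.85
eef_pos: [0.5115, 0.0125, 0.2553]
tool_rot: [0.651, 0.289, 0.641, -0.283]
contact_force: [0.2, 0.1, -0.1]
gripper_width: 0.651
```

```bash
python3 - <<'E'
from h import *
to([.506,.005,.235]);level(); print(bot.tcp_to_tips, status.get_obs()["gripper_width"])
E
```

```text
tcp [0.5115 0.0125 0.2553] tool cm [ 2.02 -0.94  0.16] downtilt [ 0.0165  0.0023 -0.9999] y [0.741 0.672 0.014] q [ 0.53  0.29 -0.8   1.9   0.24  1.03  0.37] t 4.85
level turn [-0.      0.0094 -0.0137]
0.019 0.6512070512583608
```

>>> apply_moves --travel '[[0.3,-0.5,0.1],[0.3,-0.3,0.05],[0,0,0],[0,0,0]]' --turn '[[0,0.009,-0.013],[0,0,0],[0,0,0],[0,0,0]]' --grip '[0.35,0.35,0.35,0.35]'

```text
t: 5.18
eef_pos: [0.508, 0.0068, 0.2524]
tool_rot: [0.648, 0.286, 0.646, -0.285]
contact_force: [-0.2, 1.3, 0.2]
gripper_width: 0.651
```

```bash
python3 - <<'E'
from h import *
to([.506,.005,.235]);level()
E
```

```text
tcp [0.508  0.0068 0.2524] tool cm [ 1.74 -0.28 -0.  ] downtilt [ 3.7e-03  2.0e-04 -1.0e+00] y [0.74  0.673 0.003] q [ 0.54  0.29 -0.8   1.91  0.24  1.04  0.38] t 5.1833
level turn [-0.      0.0024 -0.0028]
```

>>> apply_moves --travel '[[0.6,-0.2,0],[0.6,-0.1,0],[0.6,0,0],[0,0,0],[0,0,0]]' --turn '[[0,0.003,-0.004],[0,0,-0.002],[0,0,0],[0,0,0],[0,0,0]]' --grip '[0.35,0.35,0.35,0.35,0.35]'

```text
t: 5.6
eef_pos: [0.5063, 0.0042, 0.2339]
tool_rot: [0.647, 0.285, 0.647, -0.287]
contact_force: [-0.0, -0.2, -0.3]
gripper_width: 0.651
```

```bash
python3 - <<'E'
from h import *
to([.506,.005,.235]);level();o,im=shot("wrist","pics/w3.png")
cv2.imwrite("pics/w3a.png",cv2.resize(im[150:400,150:500],None,fx=2,fy=2,interpolation=cv2.INTER_CUBIC)[:,:,::-1])
E
```

```text
tcp [0.5063 0.0042 0.2339] tool cm [-0.11  0.03 -0.08] downtilt [-9.0e-04 -2.3e-03 -1.0e+00] y [ 0.74   0.672 -0.002] q [ 0.53  0.31 -0.79  1.93  0.26  1.01  0.36] t 5.6
level turn [-0.      0.0011  0.0022]
```

View pics/w3a.png

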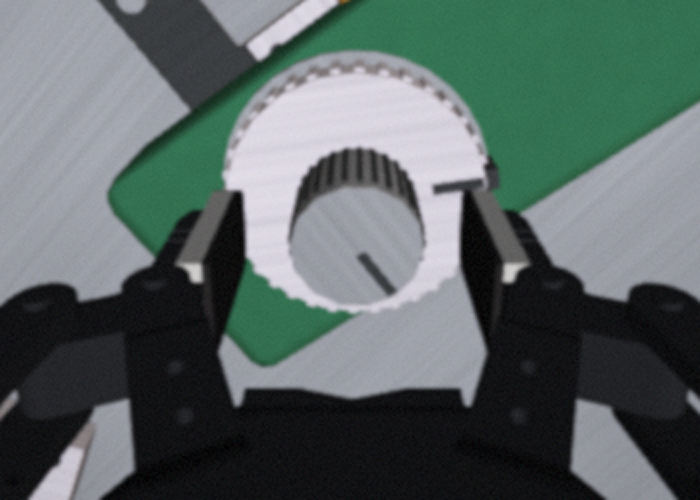

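The pads straddle the knob, centred to within 1 mm and clear above the ring. I'll raise slightly and close.

>>> apply_moves --travel '[[-0.2,0,0],[0,0,0],[0,0,0],[0,0,0],[0,0,0],[0,0,0],[0,0,0],[0,0,0]]' --turn '[[0,0,0.002],[0,0,0],[0,0,0],[0,0,0],[0,0,0],[0,0,0],[0,0,0],[0,0,0]]' --grip '[0.45,0.55,0.65,0.8,0.8,0.8,0.8,0.8]' --newtons 50

```text
t: 6.32
eef_pos: [0.5069, 0.005, 0.2365]
tool_rot: [0.647, 0.286, 0.646, -0.286]
contact_force: [1.0, 0.2, -0.4]
gripper_width: 0.351
```

```bash
cat >> h.py <<'E'
def feel(n=5):
    T=[];J=[];F=[]
    for i in range(n):
        o=status.get_obs(); T.append(o["torque"]);J.append(o["joint_torque"][6]);F.append(o["contact_force"]); 
        if i<n-1: eyes.read_camera("side")
    Rt=rot(o["tool_rot"]).as_matrix(); y=Rt[:,1]
    print("Tz %.4f±%.4f"%(np.mean(T,0)[2],np.std(T,0)[2]),"T",np.mean(T,0).round(3),"j7 %.4f±%.4f"%(np.mean(J),np.std(J)),"F",np.mean(F,0).round(1),"yaw %.4f"%np.arctan2(y[1],y[0]),"w %.3f"%o["gripper_width"])
E
python3 - <<'E'
from h import *
feel();to([.506,.005,.2355]);level()
E
```

```text
Tz -0.0144±0.0169 T [ 0.024 -0.051 -0.014] j7 0.0061±0.0003 F [ 0.6  0.5 -1. ] yaw 0.7380 w 0.353
tcp [0.5069 0.005  0.2365] tool cm [ 0.1  -0.06 -0.06] downtilt [ 2.2e-03  2.0e-04 -1.0e+00] y [0.74  0.673 0.002] q [ 0.53  0.31 -0.79  1.93  0.26  1.01  0.37] t 6.5167
level turn [-0.      0.0014 -0.0018]
```

>>> apply_moves --travel '[[0,0,0],[0,0,0],[0,0,0],[0,0,0],[0,0,0],[0,0,0]]' --turn '[[0.06,0,0],[0.06,0,0],[0.06,0,0],[0.06,0,0],[0,0,0],[0,0,0]]' --grip '[0.8,0.8,0.8,0.8,0.8,0.8]'

```text
t: 7.02
eef_pos: [0.5066, 0.0048, 0.2365]
tool_rot: [0.607, 0.364, 0.606, -0.364]
contact_force: [1.0, 1.3, -1.5]
gripper_width: 0.349
```

```bash
python3 - <<'E'
from h import *
feel();to([.506,.005,.2355]);level()
E
```

```text
Tz -0.1095±0.0157 T [ 0.041 -0.088 -0.109] j7 0.0636±0.0363 F [ 0.5  0.6 -1.3] yaw 0.4899 w 0.351
tcp [0.5066 0.0048 0.2365] tool cm [ 0.1  -0.04 -0.05] downtilt [ 1.5e-03 -4.0e-04 -1.0e+00] y [0.882 0.471 0.001] q [ 0.5   0.3  -0.74  1.93  0.24  1.    0.14] t 7.2167
level turn [ 0.      0.0011 -0.0012]
```

>>> apply_moves --travel '[[0,0,0],[0,0,0],[0,0,0],[0,0,0]]' --turn '[[0.06,0,0],[0.06,0,0],[0.06,0,0],[0.06,0,0]]' --grip '[0.8,0.8,0.8,0.8]'

```text
t: 7.55
eef_pos: [0.5063, 0.0047, 0.2365]
tool_rot: [0.558, 0.435, 0.557, -0.435]
contact_force: [0.0, 0.2, -0.6]
gripper_width: 0.352
```

```bash
python3 - <<'E'
from h import *
o=status.get_obs();print(o["torque"],o["joint_torque"][6])
for i in range(4):
    eyes.read_camera("side"); o=status.get_obs();print(o["torque"],o["joint_torque"][6])
feel();to([.506,.005,.2355])
E
```

```text
[0.00219494 0.06258063 0.13550644] 0.7617704942822456
[ 0.01465774  0.03023715 -0.07877199] 0.25142309255898
[-0.0061677   0.08904799 -0.17737682] -0.4894483834505081
[ 0.0332531   0.08035828 -0.16269745] -0.07848195964470506
[ 0.0380137   0.10200825 -0.20459863] 0.11163684306666255
Tz -0.1166±0.0560 T [ 0.036  0.11  -0.117] j7 0.1003±0.0176 F [-0.1  0.6 -0.4] yaw 0.2495 w 0.353
tcp [0.5063 0.0047 0.2365] tool cm [ 0.1  -0.02 -0.04] downtilt [ 7.e-04 -6.e-04 -1.e+00] y [0.969 0.247 0.001] q [ 0.46  0.29 -0.7   1.93  0.22  1.   -0.09] t 7.95
```

>>> apply_moves --travel '[[0,0,0],[0,0,0],[0,0,0]]' --turn '[[0.02,0,0],[0.02,0,0],[0.02,0,0]]' --grip '[0.8,0.8,0.8]'

```text
t: 8.2
eef_pos: [0.5062, 0.0046, 0.2365]
tool_rot: [0.545, 0.451, 0.544, -0.451]
contact_force: [0.5, -0.0, 0.2]
gripper_width: 0.355
```

```bash
cat >>h.py <<'E'
def tr(n=6):
    r=[]
    for i in range(n):
        o=status.get_obs(); y=rot(o["tool_rot"]).as_matrix()[:,1]; r.append([o["torque"][2],o["joint_torque"][6],.7380-np.arctan2(y[1],y[0])])
        if i<n-1: eyes.read_camera("side")
    print(np.round(np.array(r).T,3)); print("t",o["t"],"F",np.round(o["contact_force"],1),"xyz",np.round(o["eef_pos"],4))
E
python3 -c "from h import *; tr()"
```

```text
[[ 0.156  0.049 -0.05  -0.093 -0.074 -0.103]
 [ 0.196  0.054 -0.193 -0.029  0.041  0.063]
 [ 0.55   0.552  0.55   0.549  0.549  0.549]]
t 8.45 F [-0.6  0.4 -0.3] xyz [0.5062 0.0047 0.2365]
```

>>> apply_moves --travel '[[0,0,0],[0,0,0],[0,0,0]]' --turn '[[0.02,0,0],[0.02,0,0],[0.02,0,0]]' --grip '[0.8,0.8,0.8]'

```text
t: 8.7
eef_pos: [0.5061, 0.0047, 0.2365]
tool_rot: [0.531, 0.468, 0.53, -0.468]
contact_force: [-1.3, 0.8, 0.5]
gripper_width: 0.351
```

```bash
python3 -c "from h import *; tr()"
```

```text
[[ 0.097  0.002 -0.008 -0.078 -0.069 -0.054]
 [ 0.196  0.055 -0.195 -0.023  0.05   0.075]
 [ 0.613  0.614  0.612  0.611  0.611  0.611]]
t 8.95 F [-1.2  0.1  0.7] xyz [0.5062 0.0047 0.2365]
```

>>> apply_moves --travel '[[0,0,0],[0,0,0],[0,0,0]]' --turn '[[0.02,0,0],[0.02,0,0],[0.02,0,0]]' --grip '[0.8,0.8,0.8]'

```text
t: 9.2
eef_pos: [0.5061, 0.0046, 0.2365]
tool_rot: [0.516, 0.484, 0.515, -0.484]
contact_force: [-0.3, -0.4, 1.5]
gripper_width: 0.351
```

```bash
python3 -c "from h import *; tr()"
```

```text
[[ 0.211  0.044 -0.06  -0.125 -0.071 -0.126]
 [ 0.196  0.055 -0.196 -0.023  0.05   0.075]
 [ 0.675  0.676  0.674  0.673  0.673  0.673]]
t 9.45 F [-0.4  1.  -0.3] xyz [0.5061 0.0046 0.2365]
```

>>> apply_moves --travel '[[0,0,0],[0,0,0],[0,0,0]]' --turn '[[0.02,0,0],[0.02,0,0],[0.02,0,0]]' --grip '[0.8,0.8,0.8]'

```text
t: 9.7
eef_pos: [0.506, 0.0046, 0.2365]
tool_rot: [0.501, 0.499, 0.5, -0.5]
contact_force: [-1.5, -0.1, -0.2]
gripper_width: 0.352
```

```bash
python3 -c "from h import *; tr()"
```

```text
[[ 0.196 -0.034 -0.033 -0.079 -0.12  -0.111]
 [ 0.196  0.055 -0.196 -0.024  0.05   0.075]
 [ 0.737  0.738  0.736  0.735  0.735  0.735]]
t 9.95 F [-1.2 -0.3  0.3] xyz [0.506  0.0046 0.2365]
```

>>> apply_moves --travel '[[0,0,0],[0,0,0],[0,0,0]]' --turn '[[0.02,0,0],[0.02,0,0],[0.02,0,0]]' --grip '[0.8,0.8,0.8]'

```text
t: 10.2
eef_pos: [0.506, 0.0047, 0.2365]
tool_rot: [-0.485, -0.515, -0.484, 0.515]
contact_force: [-0.5, -0.2, 1.4]
gripper_width: 0.353
```

```bash
python3 -c "from h import *; tr()"
```

```text
[[ 0.172  0.054  0.001 -0.07  -0.076 -0.093]
 [ 0.196  0.055 -0.197 -0.024  0.05   0.074]
 [ 0.799  0.8    0.798  0.797  0.797  0.797]]
t 10.45 F [-0.7 -0.1  0.6] xyz [0.5059 0.0046 0.2365]
```

>>> apply_moves --travel '[[0,0,0],[0,0,0],[0,0,0]]' --turn '[[0.02,0,0],[0.02,0,0],[0.02,0,0]]' --grip '[0.8,0.8,0.8]'

```text
t: 10.7
eef_pos: [0.5059, 0.0047, 0.2365]
tool_rot: [-0.469, -0.529, -0.468, 0.53]
contact_force: [-1.2, -1.2, 0.5]
gripper_width: 0.352
```

```bash
python3 -c "from h import *; tr()"
```

```text
[[ 0.22   0.106 -0.008 -0.015 -0.03  -0.101]
 [ 0.15   0.009 -0.241 -0.069  0.004  0.028]
 [ 0.86   0.862  0.86   0.859  0.859  0.859]]
t 10.95 F [-2.2  0.4 -0.3] xyz [0.5058 0.0047 0.2365]
```

>>> apply_moves --travel '[[0,0,0],[0,0,0],[0,0,0]]' --turn '[[0.02,0,0],[0.02,0,0],[0.02,0,0]]' --grip '[0.8,0.8,0.8]'

```text
t: 11.2
eef_pos: [0.5058, 0.0047, 0.2365]
tool_rot: [-0.452, -0.544, -0.452, 0.544]
contact_force: [-1.7, -0.1, 0.8]
gripper_width: 0.352
```

```bash
python3 -c "from h import *; tr()"
```

```text
[[ 0.226  0.103  0.033  0.019 -0.013 -0.017]
 [ 0.136 -0.005 -0.257 -0.084 -0.011  0.014]
 [ 0.922  0.924  0.922  0.921  0.921  0.921]]
t 11.45 F [-1.1 -0.3  0.8] xyz [0.5058 0.0047 0.2365]
```

>>> apply_moves --travel '[[0,0,0],[0,0,0],[0,0,0]]' --turn '[[0.02,0,0],[0.02,0,0],[0.02,0,0]]' --grip '[0.8,0.8,0.8]'

```text
t: 11.7
eef_pos: [0.5057, 0.0047, 0.2365]
tool_rot: [-0.435, -0.557, -0.435, 0.558]
contact_force: [-1.2, 0.9, 1.2]
gripper_width: 0.356
```

```bash
python3 -c "from h import *; tr()"
```

```text
[[ 0.235  0.141  0.033  0.061 -0.02  -0.013]
 [ 0.121 -0.021 -0.273 -0.1   -0.026 -0.002]
 [ 0.984  0.986  0.984  0.983  0.983  0.983]]
t 11.95 F [-1.6 -0.2  1.5] xyz [0.5057 0.0047 0.2364]
```

The j7 moment fell by 0.046, 0.060 and 0.076 N m below a very steady baseline. Touch came at about 0.80 rad, and the foot force is now about 9.5 N. I'll let go of the knob and rise.

>>> apply_moves --travel '[[0,0,0],[0,0,0],[0,0,0],[0,0,0],[-1,0,0],[-2,0,0],[-3,0,0],[-2,0,0]]' --turn '[[0,0,0],[0,0,0],[0,0,0],[0,0,0],[0,0,0],[0,0,0],[0,0,0],[0,0,0]]' --grip '[0.55,0.4,0.4,0.4,0.4,0.4,0.4,0.4]'

```text
t: 12.62
eef_pos: [0.5044, 0.0044, 0.3167]
tool_rot: [-0.434, -0.555, -0.437, 0.559]
contact_force: [0.4, 0.1, 0.3]
gripper_width: 0.597
```

```bash
python3 - <<'E'
from h import *
to([.581,.184,.32]);level()
E
```

```text
tcp [0.5044 0.0044 0.3167] tool cm [ -0.36   3.09 -19.28] downtilt [-0.0069  0.0013 -1.    ] y [ 0.97  -0.242 -0.007] q [ 0.42  0.19 -0.62  1.83  0.12  1.16 -0.49] t 12.6167
level turn [-0.      0.0004  0.007 ]
```

>>> apply_moves --travel '[[-0.1,0.5,-3],[-0.1,0.5,-3],[-0.1,0.5,-3],[-0.1,0.5,-3],[0,0.5,-3],[0,0.3,-2],[0,0,0],[0,0,0]]' --turn '[[0,0,0.007],[0,0,0],[0,0,0],[0,0,0],[0,0,0],[0,0,0],[0,0,0],[0,0,0]]' --grip '[0.4,0.4,0.4,0.4,0.4,0.4,0.4,0.4]'

```text
t: 13.28
eef_pos: [0.5805, 0.1675, 0.3351]
tool_rot: [0.437, 0.564, 0.429, -0.554]
contact_force: [0.9, -0.3, 0.6]
gripper_width: 0.601
```

```bash
python3 - <<'E'
from h import *
o,im=shot("wrist","pics/w4.png"); C=cam("wrist",o); to([.581,.184,.26],o); level(o)
for m in eyes.masks_of("lever_post","wrist")[:1]: print(m["score"],m["rect"])
print(proj(C,(.583,.184,.25)),proj(C,(.5345,.131,.216)))
for c,z,r in(((.583,.184),.25,.008),((.5345,.131),.216,.014)):
    pts=np.array([proj(C,(c[0]+r*np.cos(a),c[1]+r*np.sin(a),z)) for a in np.linspace(0,6.283,60)])
    cv2.polylines(im,[pts.round().astype(int)],True,(255,0,0),1)
cv2.imwrite("pics/w4a.png",im[:,:,::-1])
E
```

```text
tcp [0.5805 0.1675 0.3351] tool cm [ 7.51 -0.49 -1.57] downtilt [ 0.0178  0.001  -0.9998] y [ 0.968 -0.25   0.017] q [ 0.13  0.36 -0.67  1.6   0.24  1.24 -0.84] t 13.2833
level turn [ 0.     -0.0054 -0.017 ]
0.86 [267.0, 170.4, 330.9, 268.7]
[322.36288421 193.49233123] [284.90578019 252.38078314]
```

View pics/w4a.png

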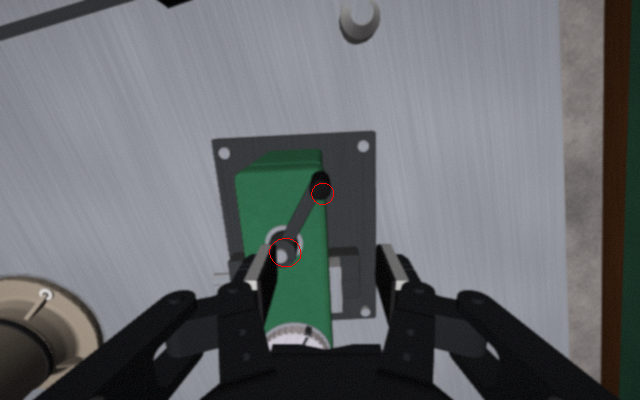

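The overlay sits on the post top at about (321,193) and on the pivot at (285,252), so the measurement holds. I'll descend with the open jaws straddling the post.

>>> apply_moves --travel '[[1.5,-0.3,-0.8],[1.5,-0.1,-0.5],[1.0,0,-0.2],[0,0,0],[0,0,0]]' --turn '[[0,-0.005,-0.017],[0,0,0],[0,0,0],[0,0,0],[0,0,0]]' --grip '[0.4,0.4,0.4,0.4,0.4]'

```text
t: 13.8
eef_pos: [0.5802, 0.1767, 0.2925]
tool_rot: [-0.431, -0.56, -0.43, 0.562]
contact_force: [-0.3, 0.4, 0.2]
gripper_width: 0.598
```

```bash
python3 - <<'E'
from h import *
to([.582,.183,.243]);level()
E
```

```text
tcp [0.5802 0.1767 0.2925] tool cm [ 4.95  0.01 -0.67] downtilt [-0.0018 -0.004  -1.    ] y [ 0.966 -0.259 -0.001] q [ 0.1   0.41 -0.66  1.64  0.27  1.19 -0.89] t 13.8
level turn [-0.      0.0043  0.0007]
```

>>> apply_moves --travel '[[1.0,0,-0.6],[1.3,0,-0.1],[1.3,0,0],[0.8,0,0],[0,0,0],[0,0,0]]' --turn '[[0,0.004,0],[0,0,0],[0,0,0],[0,0,0],[0,0,0],[0,0,0]]' --grip '[0.4,0.4,0.4,0.4,0.4,0.4]'

```text
t: 14.3
eef_pos: [0.5826, 0.1824, 0.2446]
tool_rot: [-0.43, -0.562, -0.43, 0.562]
contact_force: [0.2, 1.0, -0.3]
gripper_width: 0.596
```

```bash
python3 - <<'E'
from h import *
to([.582,.183,.243]);level()
o,im=shot("wrist","pics/w5.png")
cv2.imwrite("pics/w5a.png",im[100:400,100:540,::-1])
E
```

```text
tcp [0.5826 0.1824 0.2446] tool cm [ 0.16 -0.07 -0.04] downtilt [-2.e-04 -2.e-04 -1.e+00] y [ 0.965 -0.262 -0.   ] q [ 0.08  0.45 -0.65  1.69  0.3   1.1  -0.92] t 14.3
level turn [0.     0.0003 0.0002]
```

View pics/w5a.png

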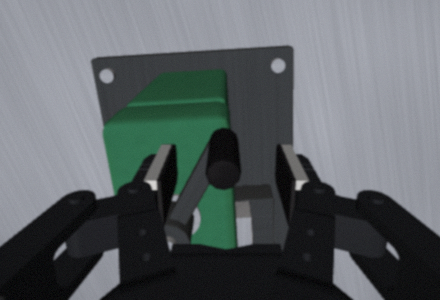

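The post stands centred between the jaws, at about (222,165) in the crop. Now I'll work out the arc.

```bash
cat > arc.py <<'E'
from h import *
import sys
o=status.get_obs();Rt=rot(o["tool_rot"]).as_matrix();P=np.array([.5345,.131]);p=np.array(o["eef_pos"][:2])
a=np.arctan2(*(p-P)[::-1]);print("ang",np.degrees(a).round(1),"r",np.linalg.norm(p-P).round(4),"z",o["eef_pos"][2],"F",np.round(o["contact_force"],1),"t",o["t"]);level(o)
prev=p
for k in range(1,9):
    b=a+k*float(sys.argv[1]); q=P+.0745*np.array([np.cos(b),np.sin(b)])
    d=Rt.T@np.append(q-prev,0)*100; print(np.degrees(b).round(0),d.round(2)); prev=q
E
python3 arc.py 0.15
```

```text
ang 46.9 r 0.0703 z 0.24461561875186727 F [-0.5 -0.3 -0.6] t 14.35
level turn [0.     0.0004 0.0002]
56.0 [-0.   -0.83 -0.82]
64.0 [ 0.   -1.08 -0.29]
73.0 [ 0.   -1.11 -0.12]
81.0 [ 0.   -1.12  0.04]
90.0 [ 0.   -1.1   0.21]
98.0 [ 0.   -1.05  0.37]
107.0 [ 0.   -0.99  0.52]
116.0 [ 0.   -0.9   0.67]
```

>>> apply_moves --travel '[[0,0,0],[0,0,0],[0,-0.8,-0.7],[0,-1.1,-0.3],[0,-1.1,-0.1],[0,-1.1,0.05]]' --turn '[[0,0,0],[0,0,0],[0,0,0],[0,0,0],[0,0,0],[0,0,0]]' --grip '[0.55,0.62,0.62,0.62,0.62,0.62]' --newtons 20

```text
t: 14.85
eef_pos: [0.5502, 0.2066, 0.248]
tool_rot: [0.43, 0.568, 0.427, -0.557]
contact_force: [4.3, 1.4, -1.6]
gripper_width: 0.376
```

```bash
python3 arc.py 0.12
```

```text
ang 78.3 r 0.0772 z 0.24803391600641148 F [ 4.3  1.4 -1.6] t 14.85
level turn [ 0.     -0.0098 -0.0117]
85.0 [-0.01 -0.87  0.38]
92.0 [-0.01 -0.87  0.22]
99.0 [-0.01 -0.83  0.32]
106.0 [-0.01 -0.79  0.42]
113.0 [-0.01 -0.74  0.51]
120.0 [-0.01 -0.67  0.59]
126.0 [-0.01 -0.59  0.67]
133.0 [-0.01 -0.51  0.73]
```

>>> apply_moves --travel '[[0.15,-0.9,0.35],[0.1,-0.9,0.25],[0.05,-0.85,0.35],[0,-0.8,0.4]]' --turn '[[0,-0.01,-0.012],[0,0,0],[0,0,0],[0,0,0]]' --grip '[0.62,0.62,0.62,0.62]'

```text
t: 15.18
eef_pos: [0.5124, 0.2084, 0.2481]
tool_rot: [0.43, 0.565, 0.43, -0.558]
contact_force: [3.7, 1.0, -0.8]
gripper_width: 0.379
```

```bash
python3 arc.py 0.08
```

```text
ang 105.9 r 0.0805 z 0.2480801851053406 F [ 3.7  1.  -0.8] t 15.1833
level turn [-0.     -0.0081 -0.0072]
111.0 [-0.01 -0.19  0.84]
115.0 [-0.01 -0.47  0.37]
120.0 [-0.01 -0.44  0.4 ]
124.0 [-0.01 -0.41  0.44]
129.0 [-0.01 -0.37  0.47]
133.0 [-0.01 -0.33  0.5 ]
138.0 [-0.01 -0.29  0.52]
143.0 [-0.01 -0.25  0.54]
```

>>> apply_moves --travel '[[0.1,-0.5,0.6],[0,-0.5,0.4],[0,-0.5,0.4]]' --turn '[[0,-0.008,-0.007],[0,0,0],[0,0,0]]' --grip '[0.62,0.62,0.62]'

```text
t: 15.43
eef_pos: [0.4994, 0.1998, 0.2492]
tool_rot: [0.432, 0.567, 0.428, -0.555]
contact_force: [30.9, 4.7, -13.8]
gripper_width: 0.385
```

```bash
python3 arc.py 0.08
```

```text
ang 117.0 r 0.0772 z 0.24916944553932124 F [ 30.9   4.7 -13.8] t 15.4333
level turn [ 0.     -0.0106 -0.0149]
122.0 [-0.01 -0.24  0.62]
126.0 [-0.01 -0.39  0.45]
131.0 [-0.01 -0.35  0.48]
135.0 [-0.01 -0.31  0.51]
140.0 [-0.01 -0.27  0.53]
145.0 [-0.01 -0.23  0.55]
149.0 [-0.01 -0.19  0.57]
154.0 [-0.01 -0.14  0.58]
```

The force jumped to 31 N, so the lever is at its stop, as predicted at about 117° TCP. I'll ease off, open, and rise.

>>> apply_moves --travel '[[0,0.5,0],[0,0.3,0],[0,0,0],[0,0,0],[-2,0,0],[-3,0,0],[-3,0,0],[-2,0,0]]' --turn '[[0,0,0],[0,0,0],[0,0,0],[0,0,0],[0,0,0],[0,0,0],[0,0,0],[0,0,0]]' --grip '[0.62,0.5,0.4,0.4,0.4,0.4,0.4,0.4]'

```text
t: 16.1
eef_pos: [0.4971, 0.1911, 0.3441]
tool_rot: [-0.429, -0.558, -0.43, 0.565]
contact_force: [-0.3, 0.7, 1.4]
gripper_width: 0.599
```

>>> apply_moves --travel '[[-1,0,1.5],[0,0,2.5],[0,0,2.5],[0,0,1],[0,0,0],[0,0,0]]' --turn '[[0,0,0],[0,0,0],[0,0,0],[0,0,0],[0,0,0],[0,0,0]]' --grip '[0.4,0.4,0.4,0.4,0.4,0.4]'

```text
t: 16.6
eef_pos: [0.4726, 0.1196, 0.3584]
tool_rot: [-0.43, -0.556, -0.432, 0.565]
contact_force: [0.6, -0.5, -0.4]
gripper_width: 0.604
```

```bash
python3 - <<'E'
from h import *
o,im=shot("wrist","pics/w6.png"); C=cam("wrist",o); to([.506,.005,.31],o); print("F",np.round(o["contact_force"],1))
P=np.array([.5345,.131])
for d,col in((106,(255,0,0)),(110,(255,255,0)),(102,(0,255,255))):
    c=P+.075*np.array([np.cos(np.radians(d)),np.sin(np.radians(d))]); r=.008
    pts=np.array([proj(C,(c[0]+r*np.cos(a),c[1]+r*np.sin(a),.25)) for a in np.linspace(0,6.283,60)])
    cv2.polylines(im,[pts.round().astype(int)],True,col,1)
cv2.imwrite("pics/w6a.png",cv2.resize(im[60:360,120:520],(800,600),interpolation=cv2.INTER_CUBIC)[:,:,::-1])
E
```

```text
tcp [0.4726 0.1196 0.3584] tool cm [ 4.85  6.22 10.18] downtilt [-0.0115 -0.0043 -0.9999] y [ 0.966 -0.257 -0.01 ] q [ 0.25  0.13 -0.69  1.8   0.09  1.25 -0.72] t 16.6
F [ 0.6 -0.5 -0.4]
```

View pics/w6a.png

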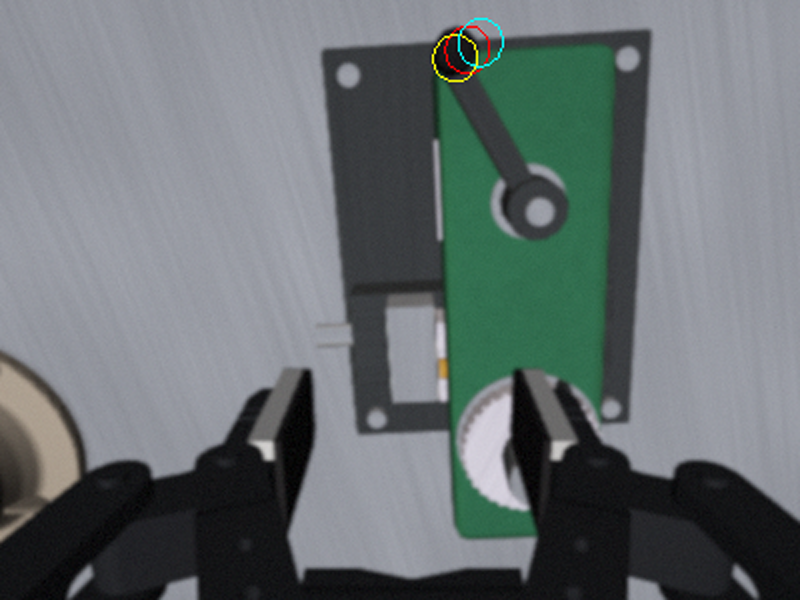

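The lever now stands at about 110°, on the yellow overlay. It started at 48°, so it has swung about 1.09 rad to the stop. I'll check the ring's mark from a clear view.

>>> apply_moves --travel '[[-0.5,1.5,2],[-0.5,1.5,2.5],[0,1.5,2.5],[0,0,0],[0,0,0]]' --turn '[[0,0,0],[0,0,0],[0,0,0],[0,0,0],[0,0,0]]' --grip '[0,0,0,0,0]'

```text
t: 17.07
eef_pos: [0.4986, 0.0454, 0.3672]
tool_rot: [-0.432, -0.553, -0.438, 0.562]
contact_force: [0.3, 1.3, 0.2]
gripper_width: 0.999
```

```bash
python3 - <<'E'
from h import *
o,im=shot("wrist","pics/w7.png"); C=cam("wrist",o); to([.506,.005,.31],o)
K=np.array([.506,.005])
# mark angle at start, rectify ring top from w3 (before grasp) and now
def rect(im,C,c=K,s=.04,n=300):
    g=np.linspace(-s,s,n); X,Y=np.meshgrid(c[0]+g,c[1]+g); P=np.stack([X,Y,np.full_like(X,.209)],-1).reshape(-1,3)
    Km,Rm,p=C; v=(Km@(Rm.T@(P-p).T)); uv=(v[:2]/v[2]).astype(np.float32).reshape(2,n,n)
    return cv2.remap(im,uv[0],uv[1],cv2.INTER_CUBIC)
b=dict(eef_pos=[.5058,.0012,.3112],tool_rot=[.647,.289,.644,-.289])
a=rect(cv2.imread("pics/w2.png"),cam("wrist",b)); d=rect(im[:,:,::-1].copy(),C)
cv2.imwrite("pics/cmp.png",np.hstack([a,d]))
print(proj(C,(*K,.209)))
E
```

```text
tcp [0.4986 0.0454 0.3672] tool cm [5.71 1.8  3.71] downtilt [-0.0162 -0.0012 -0.9999] y [ 0.97  -0.244 -0.015] q [ 0.35  0.15 -0.63  1.76  0.09  1.28 -0.54] t 17.0667
[345.718887   224.94507873]
```

View pics/cmp.png

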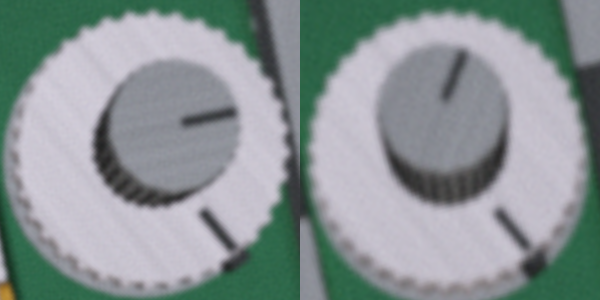

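The ring mark is unchanged to within about 2°, which is measurement noise. The knob's own mark turned about 0.97 rad, matching the wrist's 0.98, so the grip did not slip. Handing in.

```bash
python3 -c "
from h import *
print(bot.hand_in())"
```

```text
the job is handed in; nothing more can be done
None
```

The quill is fed down onto the plate at about 9.5 N, the lever is at its stop, and the job is handed in at about 17 s of the 72 s. No verdict was reported.

- **Knob:** I turned it clockwise 0.98 rad in small equal steps. The felt moment left its steady baseline at about 0.80 rad, which is first touch, and ended 0.076 N m past it. That puts the foot at about 9.5 N. I did not measure the force again after letting go or after locking. The knob's own mark turned about 0.97 rad in the pictures, so the grip did not slip.
- **Lever:** I swung it counterclockwise with the open jaws around the post until the force jumped to about 31 N at the stop. The last picture shows it at about 110°, from 48° at the start, a swing of about 1.09 rad.
- **Ring:** Its mark agrees before and after to within about 2°, roughly 1 mm and about what I can measure. The 3 mm limit is about 5°.
- **At hand-in:** The gripper was open and clear, about 13 cm above the knob. I did not re-measure the loose things, but the arm never went near them.

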